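# Tap a tilted bottle to free the kiln spacers jammed in its neck

### The job

Two kiln spacers are jammed in the neck of the tilted amber bottle. Tap the side of that bottle, more than once if need be, until both have dropped into the white tray under its mouth. Do not touch the spacers themselves, and leave the green bottle and the pear-shaped vase as they are.

Things in the scene. Friction and masses are not known exactly. Their poses are not given: they have to be found in the camera images.
- amber_bottle_tap (a point): Tap spot: point on the axis of the amber glass bottle, in its 74 mm wide body (glass 37 mm to either side, top of glass 41 mm above, rising to the base). x level, away from the mouth; y level, out of the bottle's side; z up. A brisk sideways tap with closed fingers at this height, 5 to 12 mm past first touch, then drawn clear, frees the spacers in about 1 to 4 taps, from either side.
- amber_bottle (a joint): Swing of the amber bottle about an upright swivel 59 mm behind the tap spot, in rad; 0 at rest, stops at -0.2 and 0.2 (12 mm sideways at the tap spot). A soft spring brings it back (about 2 N at the tap spot for 5 mm) and it rocks for a second or so. Stand, post, board (300 x 130 mm) and tray are fixed.
- amber_bottle_mouth (a point): Centre of the amber bottle's open mouth, 45 mm wide outside, 89 mm forward of the tap spot and 41 mm lower: the bottle is 178 mm long and leans 25 degrees nose-down, pointing roughly towards the robot. The amber and green bottles may stand either way round, left or right.
- spacer_front: Reddish-brown clay block 22 mm long (its x, at first along the neck), 14 mm wide, 13 mm high, 25 g; origin at its centre. Starts jammed on a crust of dried glaze in the amber bottle's neck, about 15 mm inside the mouth.
- spacer_rear: Blue glazed block of the same size, origin at its centre, held up in the neck behind the brown one. It is smooth and mostly slides out once the brown one has gone; if not, tap again.
- stand_amber_tray (a point): Centre of the inner floor of the white tray under the amber bottle's mouth, 16 mm above the table. Inside it measures 117 mm (this point's x, which points to the bottle's swivel) by 172 mm (y); walls 4 mm thick, 36 mm high above this floor.
- green_bottle_tap (a point): The same tap spot on the other, green glass bottle, which is empty and stands on an equal stand with its own tray. It must not be rocked.
- pear_vase: White pear-shaped vase, 116 mm wide, 187 mm tall, standing behind and between the two bottles. Origin at the centre of its underside.

How it is judged:
On the way:
1. the amber bottle is rocked by a tap (distance of amber_bottle_tap from where it was at the start of the episode above 0.002 m).
At the end, for the whole second after the job is handed in: Both spacers lie at rest inside the white tray under the amber bottle (centre within the tray's inner walls and below its rim) (x of spacer_front in the frame of stand_amber_tray between -0.0585 and 0.0585 m and y of spacer_front in the frame of stand_amber_tray between -0.086 and 0.086 m and z of spacer_front in the frame of stand_amber_tray between -0.003 and 0.036 m and linear speed of each of spacer_front, spacer_rear below 0.03 m/s and x of spacer_rear in the frame of stand_amber_tray between -0.0585 and 0.0585 m and y of spacer_rear in the frame of stand_amber_tray between -0.086 and 0.086 m and z of spacer_rear in the frame of stand_amber_tray between -0.003 and 0.036 m); the robot touches nothing.
It fails at once if the robot touches a spacer (contact force between any of the fingers, the arm and spacer_front above 0.3 N or contact force between any of the fingers, the arm and spacer_rear above 0.3 N).
It fails at once if the green bottle is rocked by more than 6 mm (distance of green_bottle_tap from where it was at the start of the episode above 0.006 m).
It fails at once if the vase is pushed more than 30 mm or tipped over (distance of pear_vase from where it was at the start of the episode above 0.03 m or angle between pear_vase's own z axis and vertical above 0.4 rad).
It also fails if it takes over 40 s, if anything falls off the work surface, if the arm or the gripper's body presses on something with over 40 N, if the wrist force passes 120 N, or if a joint passes its speed limit or range.

### The arm

A 6-joint arm with a two-finger parallel gripper is mounted at the origin on a cart in front of the work surface, level with it; the furniture and walls round the work are solid. World frame = base frame: x ahead of the robot, y to its left, z up, the work surface at z = 0. Lengths are in m, angles in rad, forces in N, time in s.
With the tool pointing down it reaches from about 0.325 to 0.9 m from the base axis. Payload 6.1 kg.
Tool frame: the origin (TCP) lies on the mounting face of the last link; the fingertips stand 182 mm ahead of it and the grasp point (between the pads) lies 164 mm ahead of it; z points along the fingers, x is the direction in which the jaws open and shut, and the axes are right-handed (so a half turn about z gives the same grasp; the last joint's range is limited). The gripper opens to 87 mm and grips with 3 to 60 N. Pads are 19 mm wide; open, the fingers measure 117 mm over their backs; the gripper's body (75 mm by 190 mm) begins 51 mm behind the grasp point.
Start: joints at [-1.282, 0.22, 1.526, -0, 1.395, -0.126], TCP at [0.252, -0.572, 0.405] pointing down, gripper open.
Joint ranges: [-2.98, 2.98], [-0.91, 2.08], [0.09, 2.57], [-1.24, 4.39], [0.2, 2.65], [-2.68, 2.68]. Speed limits (rad/s): [2.57, 2.57, 3.01, 3.14, 3.14, 3.14].

### API

Orientations are given as a rotation vector (axis times angle).
In Python, from rig import manip, optics gives the robot as it stands.
- The arm moves only by the tool carry_out, never from a script. Its argument "plan" is a list of rows, each an object with "linear": the shift along the world's x, y, z in m, a list of three; "angular": the turn, a rotation vector about the world's x, y, z in degrees, a list of three; "hand": the closure, from -1 (fully open) to 1 (shut). In form: [{"linear": [dx, dy, dz], "angular": [wx, wy, wz], "hand": hand}, ...]. A call has 1 to 20 rows; each row shifts and turns the commanded pose from where the row before left it; what a row does not reach is not made up. A row lasts 1/10 s, in which the tool goes at most 50 mm and 8.59 degrees, less where a joint would pass 70% of its speed; a pose out of reach is approached as far as the arm can. A call is refused whole if a number of a shift passes 0.05 or a number of a turn 8.59, either way. A call with a gripper value outside its range is refused whole. The fingers move at their own pace and stop on an object; the grip force is fixed at half the most. Time passes only in rows, so rows that do not move let the fingers close. It gives the time, the measured TCP pose, the force and the opening at its end, in the units of the state.
- manip.sense(): the state, without advancing time (a new reading comes with each control period).
- optics.grab_frame(name): name is "scene" or "top" or "wrist"; returns a dict with "pixels" (400x640x3 uint8, blue, green, red), "mtx" (3x3 intrinsics, pixels), "T" (4x4, takes a point from camera to world coordinates); the wrist camera has in their place "hand_eye" (4x4, takes a point from camera to tool coordinates, whose origin is the TCP and whose axes are the tool frame's). Camera axes: x right, y down, z forward; pixel columns grow to the right and rows downward; lengths in m; the calibration is good to about 2 mm. A picture is of the moment at which its call begins: read the wrist's pose just before it. There is no depth.
- manip.job_done(): hands the job in, once; it reports no verdict.
The state is a dict: "clock": time; "joints": joint angles; "qvel": joint speeds; "effort": joint torques, N m; "eef_pos": TCP position; "eef_rot": TCP orientation; "wrist_force": force on the tool from outside, world axes, zero at the start; "torque": the same for the moment, N m; "opening": finger opening in m.
Only numpy, scipy, OpenCV 4.12 (cv2) and the standard library are available. Lean on these libraries where they do the work, as an engineer would, in place of code of your own. Each camera call takes 0.05 s, during which the arm holds its last target. There are 200 camera calls.

## Working session

There is one attempt and no reset: what is moved stays moved. The work goes in short steps, Python scripts to look and compute and a tool call to move; the robot and the scene stay as the last step left them, time stands still between calls to the robot, and variables do not carry over. Pictures are saved under pics/ and viewed, about 8 in all and at most 12, crops included, and the job is handed in when it is done.

Besides the shell and the picture viewer there is one more tool, called after "Request:" as name(argument=value, ...), one argument or row to a line, values as JSON. carry_out: Moves the arm, as the interface text tells. Its arguments: {"type":"object","properties":{"plan":{"type":"array"}},"required":["plan"]}

```bash
mkdir -p pics; python3 - <<'E'
from rig import manip, optics
import cv2, numpy as np
for n in ("scene","top"):
    f=optics.grab_frame(n); cv2.imwrite(f"pics/{n}0.png",f["pixels"]); np.savez(f"{n}0.npz",**f); print(n,f["mtx"].tolist(),np.round(f["T"],3).tolist())
s=manip.sense();print(s["clock"],s["eef_pos"],s["eef_rot"],s["opening"])
E
```

```text
scene [[494.7575405727896, 0.0, 323.22724617314805], [0.0, 494.7575405727896, 201.3826128868372], [0.0, 0.0, 1.0]] [[-0.565, -0.609, 0.557, -0.076], [-0.825, 0.416, -0.382, 0.49], [0.001, -0.675, -0.738, 1.037], [0.0, 0.0, 0.0, 1.0]]
top [[363.36046604699754, 0.0, 318.99091275523233], [0.0, 363.36046604699754, 196.9155326401195], [0.0, 0.0, 1.0]] [[-0.018, -0.988, 0.156, 0.451], [-1.0, 0.021, 0.013, 0.006], [-0.016, -0.156, -0.988, 1.227], [0.0, 0.0, 0.0, 1.0]]
0.1 [ 0.25181556 -0.57175955  0.40374762] [-2.63030525e+00  1.71577163e+00  2.09697795e-03] 0.08699265916454055
```

View pics/scene0.png

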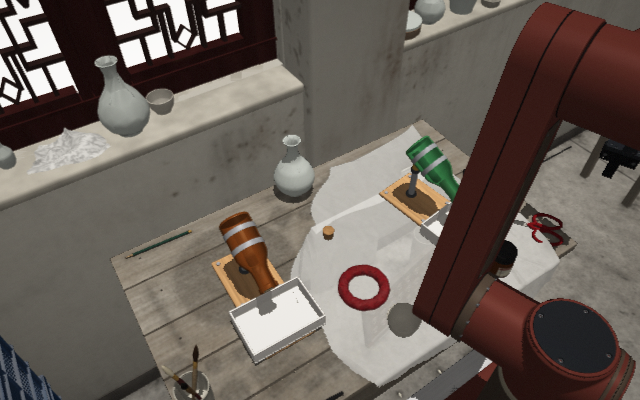

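View pics/top0.png

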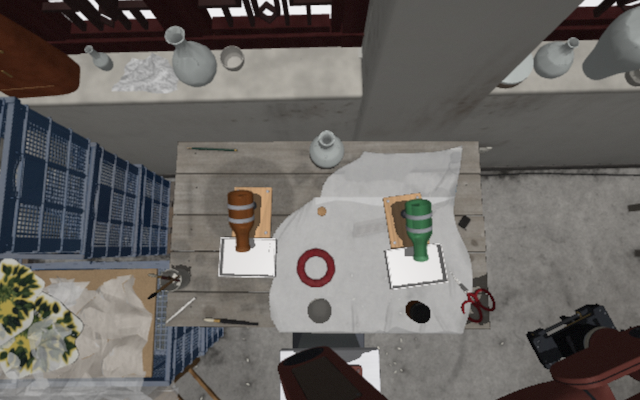

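```bash
cat > meas.py <<'E'
import cv2, numpy as np
def ray(f,p):
    d=f["T"][:3,:3]@np.linalg.inv(f["mtx"])@np.array([p[0],p[1],1.]); return f["T"][:3,3],d/np.linalg.norm(d)
def plane(f,p,z):
    o,d=ray(f,p); return o+d*(z-o[2])/d[2]
def tri(f,p,g,q):
    o,d=ray(f,p);u,e=ray(g,q)
    s=np.linalg.lstsq(np.c_[d,-e],u-o,rcond=None)[0]; a=o+s[0]*d;b=u+s[1]*e
    return (a+b)/2,np.linalg.norm(a-b)
E
python3 - <<'E'
from meas import *
F={n:dict(np.load(f"{n}0.npz")) for n in("scene","top")}
roi={"scene":(205,200,295,305),"top":(222,183,262,256)}
out=[]
for n,f in F.items():
    x0,y0,x1,y1=roi[n]; c=f["pixels"][y0:y1,x0:x1]; h=cv2.cvtColor(c,cv2.COLOR_BGR2HSV)
    m=cv2.inRange(h,(3,165,50),(14,255,190))
    m=cv2.morphologyEx(m,cv2.MORPH_CLOSE,np.ones((9,9)))
    k,l,st,_=cv2.connectedComponentsWithStats(m); m=(l==1+st[1:,4].argmax()).astype(np.uint8)*255
    v=c.copy(); ct,_=cv2.findContours(m,cv2.RETR_EXTERNAL,cv2.CHAIN_APPROX_NONE); cv2.drawContours(v,ct,-1,(255,255,0),1)
    ys,xs=np.nonzero(m); P=np.c_[xs+x0,ys+y0].astype(float)
    # row-band centre line
    mu=P.mean(0); ax=np.linalg.svd(P-mu,full_matrices=False)[2][0]; ax*=np.sign(ax[1])
    t=(P-mu)@ax; print(n,"mean",mu,"axis",ax,"lo",mu+t.min()*ax,"hi",mu+t.max()*ax)
    out.append(cv2.resize(v,(360,int(360*v.shape[0]/v.shape[1])),interpolation=cv2.INTER_NEAREST)[:600])
    f["lo"],f["hi"]=mu+t.min()*ax,mu+t.max()*ax
    # axis plane
    o,a=ray(f,f["lo"]);_,b=ray(f,f["hi"]); f["n"]=np.cross(a,b)/np.linalg.norm(np.cross(a,b))
H=max(o.shape[0] for o in out)
cv2.imwrite("pics/m.png",np.hstack([cv2.copyMakeBorder(o,0,H-o.shape[0],0,0,cv2.BORDER_CONSTANT) for o in out]))
A,B=F["scene"],F["top"]
d=np.cross(A["n"],B["n"]);d/=np.linalg.norm(d);d*=-np.sign(d[0]);
print("axis dir",d,"tilt",np.degrees(np.arcsin(d[2])),"yaw",np.degrees(np.arctan2(d[1],d[0])))
for k in("lo","hi"):print(k,tri(A,A[k],B,B[k]))
# tray
f=B;c=f["pixels"][225:285,205:290];m=cv2.inRange(cv2.cvtColor(c,cv2.COLOR_BGR2HSV),(0,0,150),(180,40,255))
k,l,st,_=cv2.connectedComponentsWithStats(m[:, :70]);m=(l==1+st[1:,4].argmax()).astype(np.uint8)
r=cv2.minAreaRect(cv2.findNonZero(m));bx=cv2.boxPoints(r)+[205,225];print(bx)
w=np.array([plane(f,p,.052) for p in bx]);print(w.round(3),w.mean(0),np.linalg.norm(np.diff(w,axis=0),axis=1))
E
```

```text
scene mean [248.04374128 248.61703118] axis [0.4615014  0.88713948] lo [231.02666486 215.90527701] hi [269.07361952 289.04255377]
top mean [240.89777778 215.68      ] axis [0.05018497 0.99873994] lo [239.64591963 190.7665505 ] hi [242.57564701 249.0715713 ]
axis dir [-0.90762818  0.03421814 -0.41837807] tilt -24.732230693595664 yaw 177.84093640532342
lo (array([0.6377958 , 0.24936894, 0.19524501]), np.float64(0.002607812172725315))
hi (array([0.47156926, 0.2556776 , 0.11583945]), np.float64(0.0011637062886803123))
[[219. 234.]
 [274. 234.]
 [274. 276.]
 [219. 276.]]
[[0.522 0.347 0.052]
 [0.519 0.168 0.052]
 [0.386 0.168 0.052]
 [0.389 0.344 0.052]] [0.45391788 0.2567804  0.052     ] [0.17837437 0.13274081 0.17520687]
```

View pics/m.png

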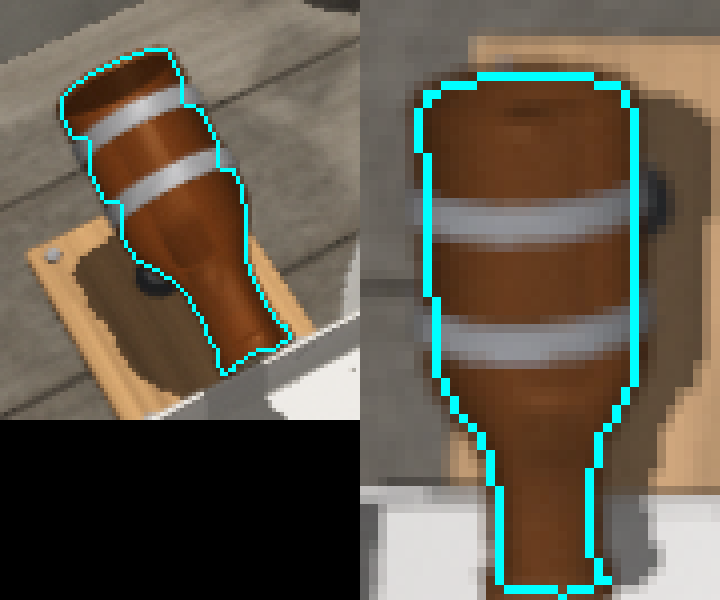

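The scene view shows the amber bottle on the robot's left (body at about 245,235, neck at about 265,280). The vase is at (293,175) and the green bottle on the right at (430,160). The contour fits the bottle well, and the axis tilt comes out at 24.7° against a stated 25°. The tap spot is about (0.562, 0.252, 0.158). I'll tap from the right side with the tool leaned 40°, so the gripper body stays clear of the base.

Request:
carry_out(
  plan=[
    {"linear":[0,0,0.033],"angular":[0,0,0],"hand":1},
    {"linear":[0,0,0.033],"angular":[0,0,0],"hand":1},
    {"linear":[0,0,0.033],"angular":[0,0,0],"hand":1},
    {"linear":[0.018,0.034,0],"angular":[0,0,3.9],"hand":1},
    {"linear":[0.018,0.034,0],"angular":[0,0,3.9],"hand":1},
    {"linear":[0.018,0.034,0],"angular":[0,0,3.9],"hand":1},
    {"linear":[0.018,0.034,0],"angular":[0,0,3.9],"hand":1},
    {"linear":[0.018,0.034,0],"angular":[0,0,3.9],"hand":1},
    {"linear":[0.018,0.034,0],"angular":[0,0,3.9],"hand":1},
    {"linear":[0.018,0.034,0],"angular":[0,0,3.9],"hand":1},
    {"linear":[0.018,0.034,0],"angular":[0,0,3.9],"hand":1},
    {"linear":[0.018,0.034,0],"angular":[0,0,3.9],"hand":1},
    {"linear":[0.018,0.034,0],"angular":[0,0,3.9],"hand":1},
    {"linear":[0.018,0.034,0],"angular":[0,0,3.9],"hand":1},
    {"linear":[0.018,0.034,0],"angular":[0,0,3.9],"hand":1},
    {"linear":[0.018,0.034,0],"angular":[0,0,3.9],"hand":1},
    {"linear":[0.018,0.034,0],"angular":[0,0,3.9],"hand":1},
    {"linear":[0.018,0.034,0],"angular":[0,0,3.9],"hand":1},
    {"linear":[0.018,0.034,0],"angular":[0,0,3.9],"hand":1},
    {"linear":[0.018,0.034,0],"angular":[0,0,3.9],"hand":1},
  ],
)

```text
clock: 2.1
eef_pos: [0.5583, 0.0076, 0.5033]
eef_rot: [3.142, 0.006, -0.001]
wrist_force: [0.5, -0.4, 0.2]
opening: 0.0007
```

Request:
carry_out(
  plan=[
    {"linear":[0,0,0],"angular":[8,0,0],"hand":1},
    {"linear":[0,0,0],"angular":[8,0,0],"hand":1},
    {"linear":[0,0,0],"angular":[8,0,0],"hand":1},
    {"linear":[0,0,0],"angular":[8,0,0],"hand":1},
    {"linear":[0,0,0],"angular":[8,0,0],"hand":1},
    {"linear":[0,0,0],"angular":[0,0,0],"hand":1},
    {"linear":[0,0,0],"angular":[0,0,0],"hand":1},
  ],
)

```text
clock: 2.8
eef_pos: [0.5579, 0.0055, 0.503]
eef_rot: [-2.447, 0.0, 0.001]
wrist_force: [-0.4, -0.2, 0.2]
opening: 0.0005
```

```bash
python3 - <<'E'
from rig import manip, optics
import cv2, numpy as np
from scipy.spatial.transform import Rotation as R
s=manip.sense();r=R.from_rotvec(s["eef_rot"]);print(s["clock"],s["eef_pos"],r.as_matrix().round(3),"tip",s["eef_pos"]+r.apply([0,0,.182]),s["opening"],s["wrist_force"])
f=optics.grab_frame("scene");cv2.imwrite("pics/s1.png",f["pixels"])
E
```

```text
2.8 [0.55786373 0.0055071  0.50301928] [[ 1.    -0.    -0.   ]
 [-0.    -0.768  0.64 ]
 [-0.001 -0.64  -0.768]] tip [0.55778048 0.12200956 0.36319378] 0.00046084637871443443 [-0.38455178 -0.17408884  0.1949613 ]
```

View pics/s1.png

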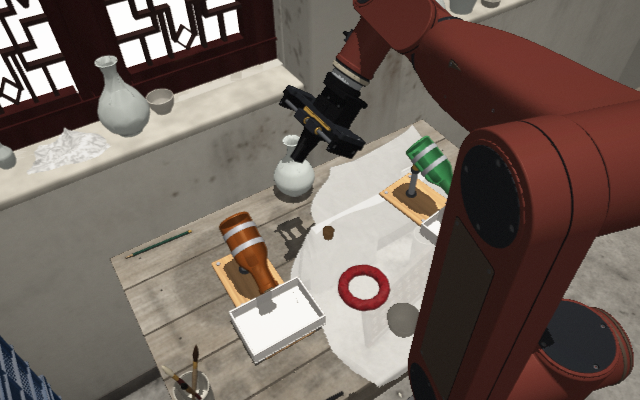

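View s1 shows the closed gripper leaned as planned, with its tips at about (300,155), and nothing in the way. The amber bottle, vase and green bottle are undisturbed. Next I lower it to standoff.

Request:
carry_out(
  plan=[
    {"linear":[0.001,0.007,-0.035],"angular":[0,0,0],"hand":1},
    {"linear":[0.001,0.007,-0.035],"angular":[0,0,0],"hand":1},
    {"linear":[0.001,0.007,-0.035],"angular":[0,0,0],"hand":1},
    {"linear":[0.001,0.007,-0.035],"angular":[0,0,0],"hand":1},
    {"linear":[0,0.007,-0.035],"angular":[0,0,0],"hand":1},
    {"linear":[0,0.007,-0.035],"angular":[0,0,0],"hand":1},
    {"linear":[0,0,0],"angular":[0,0,0],"hand":1},
    {"linear":[0,0,0],"angular":[0,0,0],"hand":1},
  ],
)

```text
clock: 3.65
eef_pos: [0.562, 0.0485, 0.2943]
eef_rot: [-2.444, -0.003, 0.001]
wrist_force: [0.6, 0.7, 0.7]
opening: 0.0004
```

```bash
cat > look.py <<'E'
import sys
from rig import manip, optics
import cv2, numpy as np
from scipy.spatial.transform import Rotation as R
s=manip.sense();r=R.from_rotvec(s["eef_rot"]);print(s["clock"],"tip",s["eef_pos"]+r.apply([0,0,.182]),s["wrist_force"])
o=[]
for n,(x0,y0,x1,y1) in (("scene",(200,190,340,370)),("top",(200,170,300,290))):
    c=optics.grab_frame(n)["pixels"][y0:y1,x0:x1]; o.append(cv2.resize(c,(int(c.shape[1]*540/c.shape[0]),540),interpolation=cv2.INTER_CUBIC)[:, :400])
cv2.imwrite(f"pics/{sys.argv[1]}.png",np.hstack(o))
E
python3 look.py s2
```

```text
3.65 tip [0.56175098 0.16536192 0.15481076] [0.62864612 0.66702811 0.67605386]
```

View pics/s2.png

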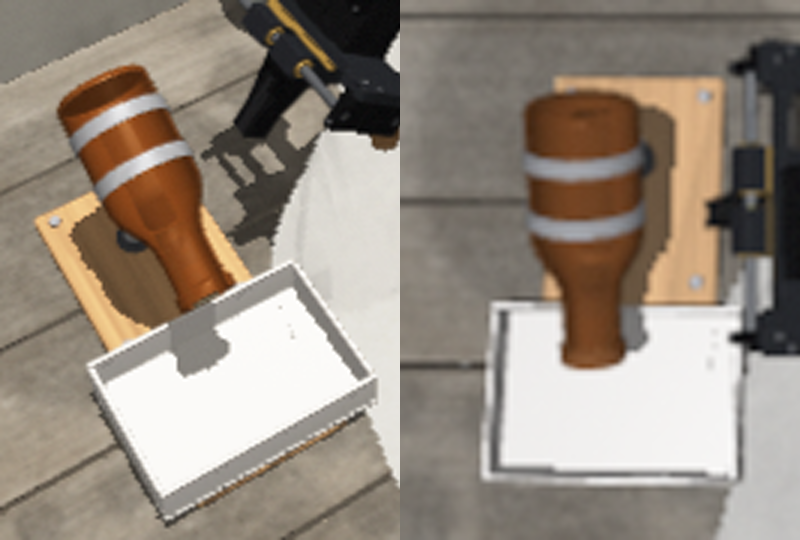

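Composite s2 shows the closed fingertips (top crop, about 708,212) level with the body between the bands. The glass edge is at about 643, a gap of roughly 41 mm, which agrees with the computed 43 mm. Now I tap.

Request:
carry_out(
  plan=[
    {"linear":[0,0.02,0],"angular":[0,0,0],"hand":1},
    {"linear":[0,0.032,0],"angular":[0,0,0],"hand":1},
  ],
)

```text
clock: 3.95
eef_pos: [0.5631, 0.0983, 0.2965]
eef_rot: [-2.447, -0.001, -0.006]
wrist_force: [-15.3, -18.8, 2.3]
opening: 0.0004
```

Request:
carry_out(
  plan=[
    {"linear":[0,-0.045,0],"angular":[0,0,0],"hand":1},
    {"linear":[0,0,0],"angular":[0,0,0],"hand":1},
    {"linear":[0,0,0],"angular":[0,0,0],"hand":1},
    {"linear":[0,0,0],"angular":[0,0,0],"hand":1},
    {"linear":[0,0,0],"angular":[0,0,0],"hand":1},
    {"linear":[0,0,0],"angular":[0,0,0],"hand":1},
    {"linear":[0,0,0],"angular":[0,0,0],"hand":1},
    {"linear":[0,0,0],"angular":[0,0,0],"hand":1},
    {"linear":[0,0,0],"angular":[0,0,0],"hand":1},
    {"linear":[0,0,0],"angular":[0,0,0],"hand":1},
  ],
)

```text
clock: 4.95
eef_pos: [0.5619, 0.055, 0.2937]
eef_rot: [-2.443, -0.001, -0.0]
wrist_force: [0.5, -1.1, 0.3]
opening: 0.0004
```

```bash
python3 look.py s3
```

```text
4.95 tip [0.56182416 0.17203723 0.15423901] [ 0.52353132 -1.13187492  0.33840517]
```

View pics/s3.png

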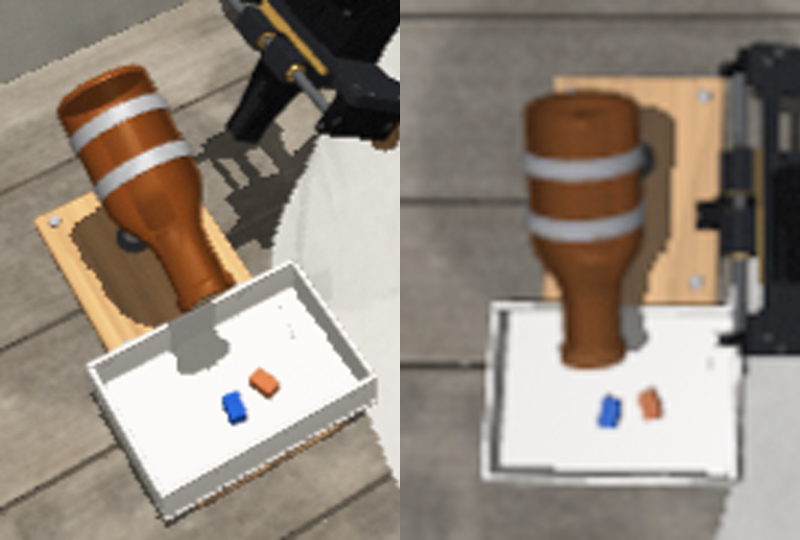

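Composite s3 shows both spacers in the white tray: blue at about (610,411) and brown at about (651,404) in the top crop. The fingers are clear of the bottle. I'll back off a little, let things settle, and hand in.

Request:
carry_out(
  plan=[
    {"linear":[0,-0.03,0.01],"angular":[0,0,0],"hand":1},
    {"linear":[0,-0.03,0.01],"angular":[0,0,0],"hand":1},
    {"linear":[0,0,0],"angular":[0,0,0],"hand":1},
    {"linear":[0,0,0],"angular":[0,0,0],"hand":1},
    {"linear":[0,0,0],"angular":[0,0,0],"hand":1},
    {"linear":[0,0,0],"angular":[0,0,0],"hand":1},
    {"linear":[0,0,0],"angular":[0,0,0],"hand":1},
    {"linear":[0,0,0],"angular":[0,0,0],"hand":1},
  ],
)

```text
clock: 5.85
eef_pos: [0.5618, -0.0044, 0.3135]
eef_rot: [-2.443, -0.002, 0.0]
wrist_force: [0.9, -0.4, 0.3]
opening: 0.0007
```

```bash
python3 - <<'E'
from rig import manip
s=manip.sense();print(s["clock"],s["eef_pos"],s["wrist_force"]);print(manip.job_done())
E
```

```text
5.85 [ 0.56176966 -0.00440065  0.31349164] [ 0.90134249 -0.44927581  0.32947733]
the job is handed in; nothing more can be done
None
```

One brisk tap on the right side of the amber bottle's body freed both spacers. I used closed fingers with the tool leaned 40°, aiming about 9 mm past first touch. I then drew the arm back roughly 0.1 m from the glass and handed the job in at 5.85 s.

**Last picture (after the tap):** both spacers lay well inside the white tray and the bottle was back at rest. The wrist force was about 1 N at hand-in, so nothing was touching.

**Not checked:** I did not measure the spacers' final positions or speeds. I also took no picture of the green bottle or the vase after the tap; the arm passed above the green bottle and stayed well short of the vase. None of the checks I made failed or disagreed.

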